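File a lash case into the ratchet-held row

TASK

File the lash case from the slanted stand into the packed row in the white rack: it goes right next to the case with the raised tab, on the side towards the bookend, pushed fully down to the rack's floor and standing upright, tapered edge down. The bookend is held by a ratchet, so flip its pawl clear first; part the neighbours without knocking any over, so that every case ends up standing straight on the rack's floor, and leave the other things on the desk where they are.

Things in the scene. Friction and masses are not known exactly. Their poses are not given: they have to be found in the camera images.
- newcase: case to file, frosted, 0.1 to 0.2 kg: 110 long (x), 20 thick (y), 100 high (z). Lower 22 mm taper to a foot 6 mm thick; faces parallel above. Origin: centre of the foot's underside, z to the top edge. It starts in the stand, foot down, leaning 0.6 rad from upright about its long axis, top to the stand's -y; a rest covers the lower 62 mm of its under face, a lip the lower 26 mm of the other
- stand: fixed aluminium holder, base 140 (x) x 130 (y) on the desk, about 80 high, in which the new case leans. Origin: on the desk; the new case's foot rests 24 mm above it. Its x axis runs along the case's long side
- rack: fixed white tray, 134 (x) by 247 (y), slippery floor 6 thick (friction about 0.12), rims 22 high along both sides (122 between them). Five cases stand across it, packed along y from the end wall (75 high, inner face at y = -115) to the bookend. Origin: on the desk under its middle; x across the tray, y along the row towards the bookend, z up
- marker: the tabbed case, at one of the four places of the row nearest the end wall; like the plain ones but with a flat tab, 30 long, 5 thick, rising 28 mm above the ridge at its +x end (own x 22 to 52, top 118 above the origin). Origin: centre of the underside; x along its length, y towards the bookend
- bookend (a joint): slide of the aluminium bookend along the rack's +y, m: 0 = tight against the packed row, 0.035 = fully back. Slides with about 1.5 N of friction when the pawl is flipped clear; held by the ratchet (2 mm play) against going back while the pawl is down
- bookend_face (a point): middle of the bookend's face that touches the row, at its top edge (98 mm above the desk). The plate is 110 wide, 8 thick; two runners and two side cheeks lie behind it (rack +y), cheeks up to 39 mm high and 50 mm behind the face
- pawl (a joint): angle (rad) of the steel pawl on its pin, which lies along rack x, 42 mm behind the bookend's row face, 26 above the desk. 0 = down, caught in the ratchet teeth on the tray floor; clear of them above 0.3; 0.75 = fully flipped, stop. Grows as the handle is pushed towards the row (rack -y); stays where left (friction 0.04 N m)
- pawl_handle (a point): middle of the pawl's T-shaped handle bar: 50 long along rack x, 10 thick, 84 mm from the pin. At angle 0 it leans 0.4 rad back (rack +y) from upright, at 0.75 it leans 0.35 rad towards the row
- case1: one of four identical frosted flat cases on edge in the row, loose, 0.14 kg, polished (friction about 0.3): 110 long (own x), 20 thick (y), 90 high. Flat foot; above 76 mm both faces slope in to a ridge 6 mm thick, so touching neighbours have a V-groove 14 mm wide and deep between them on top. Origin: centre of the underside; z up
- case2: one of four identical frosted flat cases on edge in the row, loose, 0.14 kg, polished (friction about 0.3): 110 long (own x), 20 thick (y), 90 high. Flat foot; above 76 mm both faces slope in to a ridge 6 mm thick, so touching neighbours have a V-groove 14 mm wide and deep between them on top. Origin: centre of the underside; z up
- case3: one of four identical frosted flat cases on edge in the row, loose, 0.14 kg, polished (friction about 0.3): 110 long (own x), 20 thick (y), 90 high. Flat foot; above 76 mm both faces slope in to a ridge 6 mm thick, so touching neighbours have a V-groove 14 mm wide and deep between them on top. Origin: centre of the underside; z up
- case4: one of four identical frosted flat cases on edge in the row, loose, 0.14 kg, polished (friction about 0.3): 110 long (own x), 20 thick (y), 90 high. Flat foot; above 76 mm both faces slope in to a ridge 6 mm thick, so touching neighbours have a V-groove 14 mm wide and deep between them on top. Origin: centre of the underside; z up
- tape: bystander, loose: roll of white tape lying flat, outer diameter 68, 24 high
- spray: bystander, loose: black bottle, diameter 48, 130 high
- jar: bystander, loose: amber glass jar with white lid, diameter 64, 60 high
- pot: bystander, loose: empty white ceramic cup, diameter 72, 75 high
- brush: bystander, loose: brush with wooden handle lying on the desk, 160 long
- tile: bystander, loose: flat marble tile, 100 x 50 x 12
- glue: bystander, loose: small white bottle with black cap, diameter 40, 75 high
Not all that is in view belongs to the job. Leave any red look-alike of the case2 alone.

How it is judged (in metres and radians):
On the way:
1. the pawl is flipped clear of the teeth while the new case is still in its stand (value of joint pawl above 0.3 rad and distance of newcase from where it was at the start of the episode below 0.02 m), for 0.1 s.
At the end, for the whole second after the job is handed in: New case at rest on the rack floor (within 4 mm), upright and square to the rack within 0.12 rad, centred within 12 mm, its middle 15 to 34 mm from the tabbed case's on the bookend side; the five others still on the floor (4 mm) and upright within 0.12 rad (y of newcase in the frame of marker between 0.015 and 0.034 m and x of newcase in the frame of rack between -0.012 and 0.012 m and z of newcase in the frame of rack between 0.002 and 0.01 m and angle between each of newcase, marker, case1, case2, case3, case4's own z axis and vertical below 0.12 rad and angle between the x axis of newcase and the x axis of rack, either way round below 0.12 rad and linear speed of newcase below 0.02 m/s and angular speed of newcase below 0.2 rad/s and z of marker in the frame of rack between 0.002 and 0.01 m and z of case1 in the frame of rack between 0.002 and 0.01 m and z of case2 in the frame of rack between 0.002 and 0.01 m and z of case3 in the frame of rack between 0.002 and 0.01 m and z of case4 in the frame of rack between 0.002 and 0.01 m); the robot touches nothing.
It fails at once if a case of the row is knocked over (more than 0.4 rad from upright) (angle between any of marker, case1, case2, case3, case4's own z axis and vertical above 0.4 rad).
It fails at once if another thing on the desk is displaced by more than 40 mm (distance of any of tape, spray, jar, pot, brush, tile, glue from where it was at the start of the episode above 0.04 m).
It also fails if it takes over 64 s, if anything falls off the work surface, if the arm or the gripper's body presses on something with over 40 N, if the wrist force passes 120 N, or if a joint passes its speed limit or range.

ROBOT

A 6-joint arm with a two-finger parallel gripper is mounted at the origin on the work surface. World frame = base frame: x ahead of the robot, y to its left, z up, the work surface at z = 0. Lengths are in mm, angles in rad, forces in N, time in s.
With the tool pointing down it reaches from about 350 to 775 mm from the base axis. Payload 7.3 kg.
Tool frame: the origin (TCP) lies at the very end of the fingers, on their centre line; the grasp point (between the pads) lies 19 mm behind it; z points along the fingers, x is the direction in which the jaws open and shut, and the axes are right-handed (so a half turn about z gives the same grasp; the last joint's range is limited). The gripper opens to 92 mm and grips with 3 to 60 N. Pads are 19 mm wide; open, the fingers measure 130 mm over their backs; the gripper's body (75 mm by 190 mm) begins 47 mm behind the grasp point.
Start: joints at [-1.296, 0.342, 1.524, -0, 1.275, -0.146], TCP at [214.481, -479.21, 226.741] pointing down, gripper open.
Joint ranges: [-2.53, 2.53], [-0.77, 2.02], [0.04, 2.7], [-1, 4.14], [0.28, 2.66], [-3.11, 3.11]. Speed limits (rad/s): [2.57, 2.57, 3.14, 3.14, 3.14, 3.14].

INTERFACE

Orientations are given as [roll, pitch, yaw] about the fixed x, y, z axes, in that order (R = Rz(yaw) Ry(pitch) Rx(roll)).
In Python, from plant import bot, capture, camera_params gives the robot as it stands.
- The arm moves only by the shell command python3 -m jog 'ROWS' [OPENING]. ROWS is a JSON object of lists of equal length, an entry for each row: "xyz": the shift along the world's x, y, z as a fraction of full scale, a list of three; "angular": the turn, a rotation vector about the world's x, y, z as a fraction of full scale, a list of three. In form: {"xyz": [[x, y, z], ...], "angular": [[wx, wy, wz], ...]}. A call has 1 to 10 rows; each row shifts and turns the pose as measured when the row begins; what a row does not reach is not made up. Full scale, the value 1, is 2 cm for a shift and 6 degrees for a turn. A row lasts 1/10 s, in which the tool goes at most 50 mm and 8.59 degrees, less where a joint would pass 70% of its speed; a pose out of reach is approached as far as the arm can. A call with a number of a shift or a turn outside -1 to 1 is refused whole. A call with a gripper value outside its range is refused whole. OPENING is the closure, from -1 (fully open) to 1 (shut), set as the call begins (- or left out, the last holds). The fingers move at their own pace and stop on an object; the grip force is fixed at half the most. Time passes only in rows, so rows that do not move let the fingers close. It gives the time, the measured TCP pose, the force and the opening at its end, in the units of the state.
- bot.get_obs(): the state, without advancing time (a new reading comes with each control period).
- capture(name): name is "scene" or "top" or "wrist"; returns the picture (384x512x3 uint8, red, green, blue); there is no depth.
- camera_params(name): a dict with "fx", "fy", "cx", "cy" (pixels), "k1" (the pictures are not rectified: a ray, as slopes to the right and down, at radius r is drawn at 1 + k1 r^2 times it, then the intrinsics apply), "rvec" (rotation vector, rad) and "tvec" (3), from world to camera coordinates, as OpenCV has them. Camera axes: x right, y down, z forward; pixel columns grow to the right and rows downward; lengths in mm; the calibration is good to about 2 mm. A picture is of the moment at which its call begins: read the wrist's pose just before it. camera_params takes no time and is no camera call; for the wrist camera it gives the pose at the moment of the call.
- bot.close_job(): hands the job in, once; it reports no verdict.
The state is a dict: "time": time; "joint_positions": joint angles; "dq": joint speeds; "tau": joint torques, N m; "tool_pos": TCP position; "tcp_rot": TCP orientation; "contact_force": force on the tool from outside, world axes, zero at the start; "moment": the same for the moment, N m; "grip_width": finger opening in mm.
Only numpy, scipy, OpenCV 4.12 (cv2) and the standard library are available. Lean on these libraries where they do the work, as an engineer would, in place of code of your own. Each camera call takes 0.05 s, during which the arm holds its last target.

## Working session

There is one attempt and no reset: what is moved stays moved. The work goes in short steps, Python scripts to look and compute and a shell command to move; the robot and the scene stay as the last step left them, time stands still between calls to the robot, and variables do not carry over. Pictures are saved under pics/ and viewed, and the job is handed in when it is done.

```bash
ls; mkdir -p pics; python3 - <<'E'
from plant import bot,capture,camera_params
import cv2
for n in ["scene","top","wrist"]:
    p=camera_params(n); print(n,p)
    im=capture(n); cv2.imwrite(f"pics/{n}0.png",cv2.cvtColor(im,cv2.COLOR_RGB2BGR))
print(bot.get_obs())
E
```

```text
pics
scene {'fx': 447.9839627514854, 'fy': 447.9839627514854, 'cx': 256.50032554440014, 'cy': 191.77021399117396, 'k1': 0.06155231997398969, 'rvec': array([ 1.9758999 ,  1.36207748, -0.62132626]), 'tvec': array([-152.77555141, -269.85757625, 1514.70838651])}
top {'fx': 388.64764734249724, 'fy': 388.64764734249724, 'cx': 261.0456813808365, 'cy': 189.86142250793807, 'k1': -0.0822205854335056, 'rvec': array([ 2.14277483, -2.19621673,  0.06106673]), 'tvec': array([  12.28737666,  545.80621148, 1226.61768124])}
wrist {'fx': 296.8211210273941, 'fy': 296.8211210273941, 'cx': 254.14842879844255, 'cy': 193.25824063184785, 'k1': -0.033680036802628405, 'rvec': array([-2.4251203 ,  1.57068854,  0.23251028]), 'tvec': array([-525.62235148,  -36.10295692,  391.91890311])}
{'time': 0.15, 'joint_positions': array([-1.29603667e+00,  3.42571553e-01,  1.52475615e+00, -2.77944067e-05,
        1.27540093e+00, -1.46028371e-01]), 'dq': array([-0.00082738, -0.00257654, -0.00399799,  0.00129874,  0.00121065,
       -0.00159765]), 'tau': array([ 1.03697981e-03, -4.31468689e+01, -2.44354481e+01,  7.17574591e-02,
        5.36934449e-02, -9.35319235e-05]), 'tool_pos': array([ 214.37192858, -478.92337035,  226.21447361]), 'tcp_rot': array([-3.14145366e+00,  1.12775423e-03, -1.15000012e+00]), 'contact_force': array([-0.16106487, -0.87934113, -0.02958387]), 'moment': array([ 0.02062913, -0.01713697, -0.06584888]), 'grip_width': 91.87169726394013}
```

View pics/scene0.png

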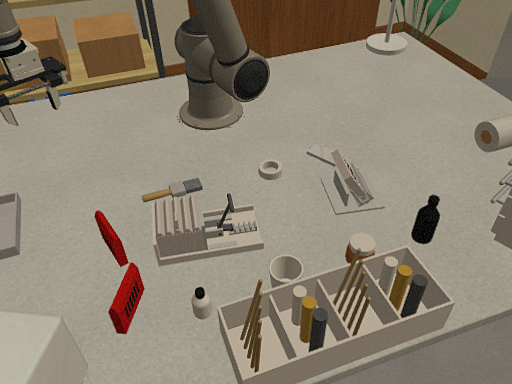

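View pics/top0.png

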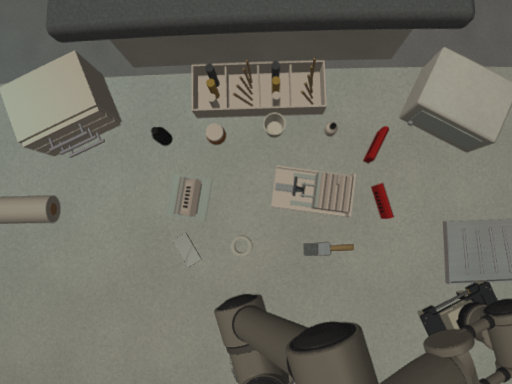

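View pics/wrist0.png

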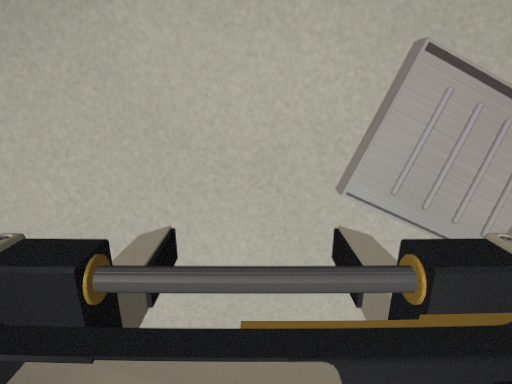

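```bash
cat > h.py <<'E'
import numpy as np,cv2
from plant import bot,capture,camera_params
from scipy.spatial.transform import Rotation as Rn
def rays(name_or_p,uv):
    p=camera_params(name_or_p) if isinstance(name_or_p,str) else name_or_p
    uv=np.atleast_2d(np.array(uv,float))
    d=np.stack([(uv[:,0]-p['cx'])/p['fx'],(uv[:,1]-p['cy'])/p['fy']],1)
    s=d.copy()
    for _ in range(20): s=d/(1+p['k1']*(s**2).sum(1,keepdims=True))
    R=cv2.Rodrigues(np.array(p['rvec']))[0]; t=np.array(p['tvec'])
    C=-R.T@t
    D=np.c_[s,np.ones(len(s))]@R
    return C,D/np.linalg.norm(D,axis=1,keepdims=True)
def onz(n,uv,z):
    C,D=rays(n,uv); return C+D*((z-C[2])/D[:,2])[:,None]
def proj(n,P):
    p=camera_params(n) if isinstance(n,str) else n
    P=np.atleast_2d(P); R=cv2.Rodrigues(np.array(p['rvec']))[0]
    c=P@R.T+np.array(p['tvec']); s=c[:,:2]/c[:,2:]
    s=s*(1+p['k1']*(s**2).sum(1,keepdims=True))
    return s*p['fx']+[p['cx'],p['cy']]
def tri(n1,uv1,n2,uv2):
    C1,D1=rays(n1,uv1);C2,D2=rays(n2,uv2);d1,d2=D1[0],D2[0]
    A=np.stack([d1,-d2],1);s=np.linalg.lstsq(A,C2-C1,rcond=None)[0]
    a=C1+s[0]*d1;b=C2+s[1]*d2
    return (a+b)/2,np.linalg.norm(a-b)
def save(im,name,box=None,k=1):
    im=cv2.cvtColor(im,cv2.COLOR_RGB2BGR)
    if box: im=im[box[1]:box[3],box[0]:box[2]]
    if k!=1: im=cv2.resize(im,None,fx=k,fy=k,interpolation=cv2.INTER_CUBIC)
    cv2.imwrite('pics/'+name+'.png',im)
E
python3 - <<'E'
import cv2
t=cv2.imread('pics/top0.png');s=cv2.imread('pics/scene0.png')
f=lambda im,b,k,n:cv2.imwrite(f'pics/{n}.png',cv2.resize(im[b[1]:b[3],b[0]:b[2]],None,fx=k,fy=k,interpolation=cv2.INTER_CUBIC))
f(t,(262,155,362,225),8,'t_rack');f(t,(160,160,260,230),8,'t_stand');f(s,(145,180,270,265),6,'s_rack');f(s,(300,140,390,215),8,'s_stand')
E
```

```text
(no output)
```

View pics/t_rack.png

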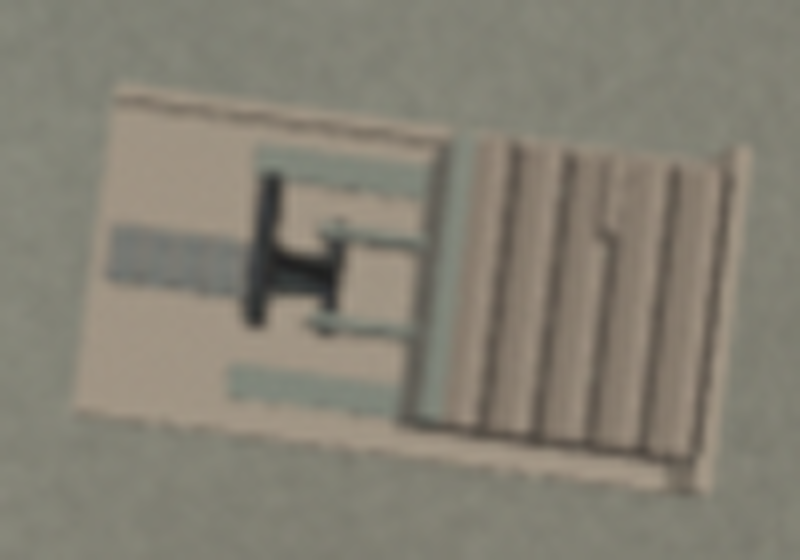

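View pics/t_stand.png

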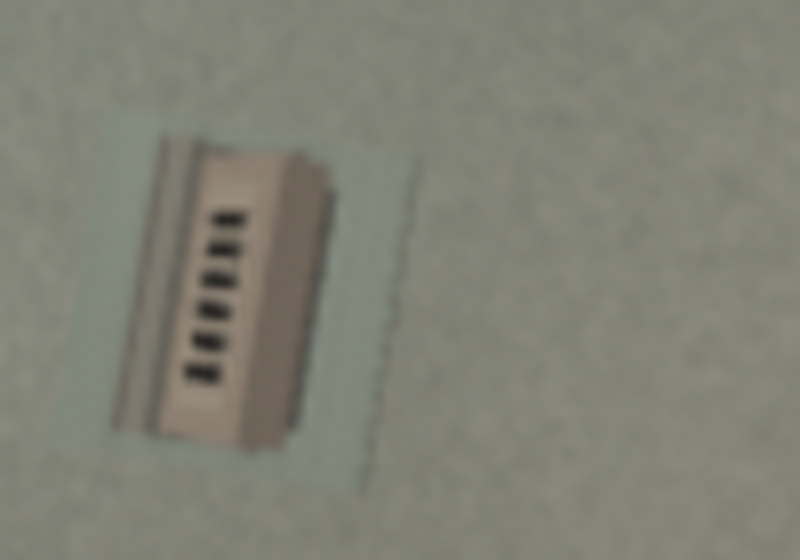

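View pics/s_rack.png

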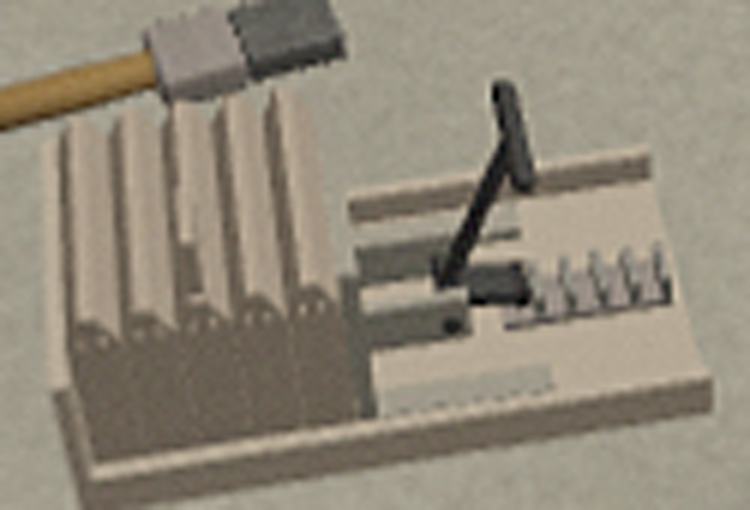

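View pics/s_stand.png

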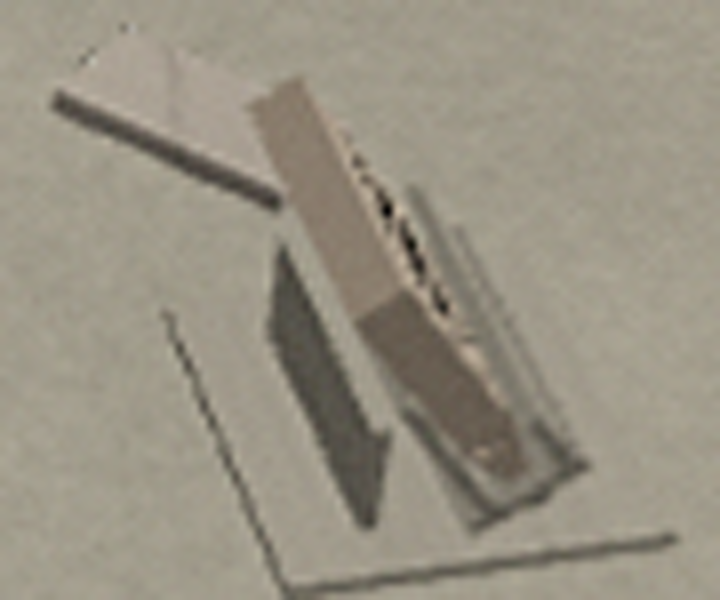

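```bash
python3 - <<'E'
from h import *
c=lambda x,y:(x/8+262,y/8+155)
d=lambda x,y:(x/8+160,y/8+160)
print('rim corners z22',onz('top',[c(118,88),c(75,412),c(690,492),c(450,130)],22).round(1))
print('bookend top z98',onz('top',[c(462,135),c(430,418)],98).round(1))
print('handle z103',onz('top',[c(270,175),c(253,322)],103).round(1))
print('groove lines z76..90', onz('top',[c(517,145),c(487,430),c(570,155),c(538,440),c(620,170),c(595,445)],83).round(1))
print('stand base z~2',onz('top',[d(115,110),d(50,450),d(360,492),d(418,150)],2).round(1))
C,D=rays('top',[(256,192)]);print(C)
R=Rn.from_euler('xyz',bot.get_obs()['tcp_rot']).as_matrix();print(R.round(3))
E
```

```text
rim corners z22 [[ 621.8  -53.6   22. ]
 [ 491.7  -32.9   22. ]
 [ 453.5 -277.4   22. ]
 [ 601.3 -186.7   22. ]]
bookend top z98 [[ 589.8 -181.5   98. ]
 [ 483.3 -165.7   98. ]]
handle z103 [[ 575.9 -108.2  103. ]
 [ 520.8 -100.2  103. ]]
groove lines z76..90 [[ 587.3 -204.4   83. ]
 [ 478.7 -189.    83. ]
 [ 582.9 -224.5   83. ]
 [ 474.4 -208.2   83. ]
 [ 576.7 -243.4   83. ]
 [ 472.  -229.8   83. ]]
stand base z~2 [[608.3 284.5   2. ]
 [468.6 312.5   2. ]
 [448.7 184.5   2. ]
 [588.2 158.7   2. ]]
[ 446.47971187  -28.89747851 1265.8859106 ]
[[ 0.408 -0.913 -0.   ]
 [-0.913 -0.408  0.001]
 [-0.001 -0.    -1.   ]]
```

```bash
python3 - <<'E'
from h import *
o=bot.get_obs();R=Rn.from_euler('xyz',o['tcp_rot']).as_matrix()
C,D=rays('wrist',[(254,193)]);print(R.T@(C-o['tool_pos']),R.T@D[0])
E
```

```text
[   1.47635864  -77.96148741 -158.66384574] [-0.00096803  0.28622026  0.95816336]
```

```bash
python3 -m jog '{"xyz":[[0.96,1,0],[0.96,1,0],[0.96,1,0],[0.96,1,0],[0.96,1,0],[0.96,1,0],[0.96,1,0],[0.96,1,0],[0.96,1,0],[0.96,1,0]],"angular":[[0,0,-0.3],[0,0,-0.3],[0,0,-0.3],[0,0,-0.3],[0,0,-0.3],[0,0,-0.3],[0,0,-0.3],[0,0,-0.3],[0,0,-0.3],[0,0,-0.3]]}' 1
```

```text
time: 1.15
tool_pos: [409.4, -271.9, 223.3]
tcp_rot: [3.139, 0.006, -1.484]
contact_force: [-0.5, -1.5, 0.2]
grip_width: 16.3
```

```bash
python3 -m jog '{"xyz":[[0.95,1,0.05],[0.95,1,0.05],[0.95,1,0.05],[0.95,1,0.05],[0.95,1,0.05],[0.95,1,0.05],[0.95,1,0.05],[0.95,1,0.05]],"angular":[[0,0,-0.3],[0,0,-0.3],[0,0,-0.3],[0,0,-0.3],[0,0,-0.3],[0,0,-0.3],[0,0,-0.3],[0,0,-0.3]]}' 1
python3 - <<'E'
from h import *
import json
p=camera_params('wrist');im=capture('wrist');save(im,'w1');print(bot.get_obs()['tool_pos'],bot.get_obs()['tcp_rot'])
json.dump({k:(v.tolist() if hasattr(v,'tolist') else v) for k,v in p.items()},open('w1.json','w'))
E
```

```text
time: 1.95
tool_pos: [565.9, -103.4, 229.3]
tcp_rot: [3.135, 0.008, -1.745]
contact_force: [-0.8, 1.1, 0.4]
grip_width: 0.7
[ 568.22499502 -100.40108108  229.25419569] [ 3.13638604  0.01016642 -1.74494641]
```

View pics/w1.png

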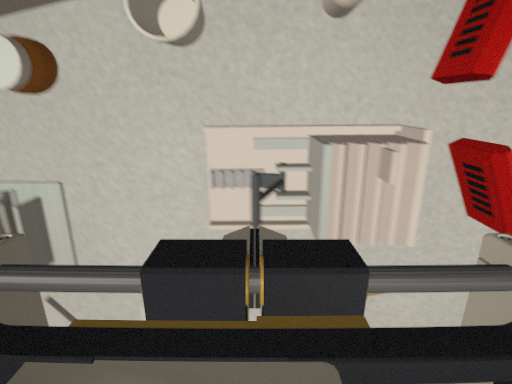

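```bash
python3 - <<'E'
import cv2
t=cv2.imread('pics/w1.png');b=(200,115,440,255)
cv2.imwrite('pics/w1z.png',cv2.resize(t[b[1]:b[3],b[0]:b[2]],None,fx=3.3,fy=3.3,interpolation=cv2.INTER_CUBIC))
E
```

```text
(no output)
```

View pics/w1z.png

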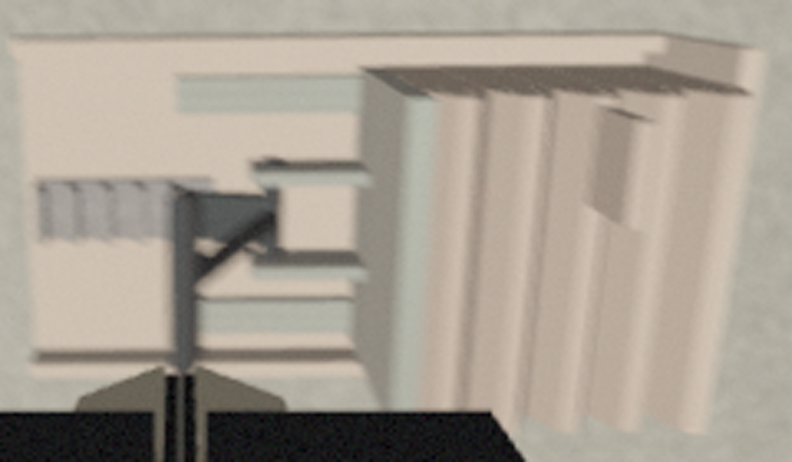

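```bash
python3 -m jog '{"xyz":[[-0.4,0.8,-1],[-0.4,0.8,-1],[0,0,-1],[0,0,-1],[0,0,-1],[0,0,-1],[0,0,-0.7],[0,0,0]],"angular":[[0,0,0],[0,0,0.1],[0,0,0.1],[0,0,0],[0,0,0],[0,0,0],[0,0,0],[0,0,0]]}' 1
python3 - <<'E'
from h import *
save(capture('wrist'),'w2');print(bot.get_obs()['tool_pos'],bot.get_obs()['tcp_rot'])
save(capture('scene'),'s2',(145,150,285,265),5)
E
```

```text
time: 2.8
tool_pos: [550.6, -64.9, 88.5]
tcp_rot: [3.134, 0.011, -1.718]
contact_force: [0.4, 0.6, -0.6]
grip_width: 0.7
[551.17303393 -65.02753438  89.52823466] [ 3.13515424  0.01041091 -1.71760611]
```

View pics/w2.png

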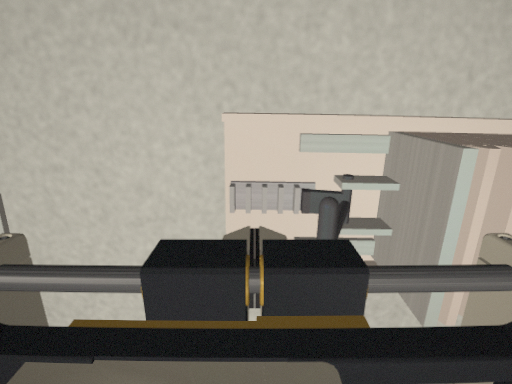

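View pics/s2.png

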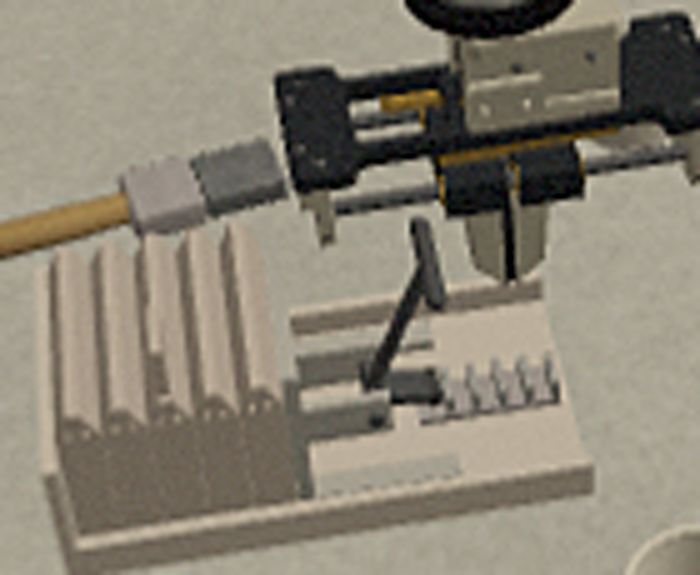

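```bash
python3 -m jog '{"xyz":[[-0.11,-0.75,0],[-0.11,-0.75,0],[-0.11,-0.75,0],[-0.11,-0.75,0],[-0.08,-0.5,0],[0,0,0]],"angular":[[0,0,0],[0,0,0],[0,0,0],[0,0,0],[0,0,0],[0,0,0]]}' 1
python3 - <<'E'
from h import *
save(capture('wrist'),'w3');print(bot.get_obs()['tool_pos'],bot.get_obs()['tcp_rot'])
save(capture('scene'),'s3',(145,150,285,265),5)
E
```

```text
time: 3.5
tool_pos: [542.1, -142.8, 94.2]
tcp_rot: [-3.14, 0.01, -1.719]
contact_force: [1.0, 3.6, 0.0]
grip_width: 0.5
[ 542.1867141  -142.42502323   94.19603813] [-3.1393953   0.00965481 -1.71871725]
```

View pics/w3.png

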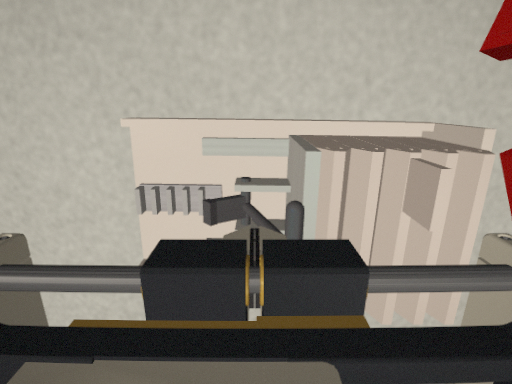

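View pics/s3.png

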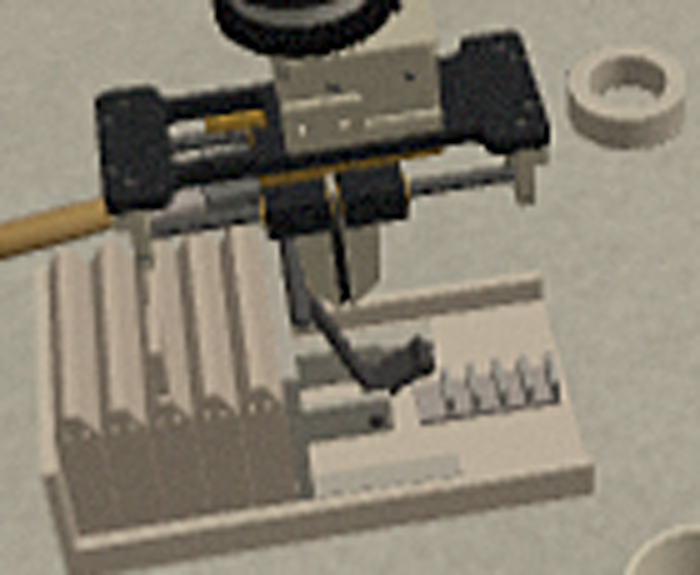

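```bash
python3 -m jog '{"xyz":[[0,0.6,0.2],[0,0,1],[0,0,1],[-0.2,0,1],[-0.5,-0.8,1],[-0.5,-1,1],[-0.5,-1,0.9],[-0.4,-1,0],[0,-0.6,0],[0,0,0]],"angular":[[0,0,0],[0,0,0],[0,0,0],[0,0,0],[0,0,0],[0,0,0],[0,0,0],[0,0,0],[0,0,0],[0,0,0]]}' 1
python3 - <<'E'
from h import *
import json
im=capture('wrist');o=bot.get_obs();p=camera_params('wrist');save(im,'w4');print(o['tool_pos'],o['tcp_rot'])
json.dump({k:(v.tolist() if hasattr(v,'tolist') else v) for k,v in p.items()},open('w4.json','w'))
save(im,'w4z',(120,60,380,235),3)
E
```

```text
time: 4.6
tool_pos: [498.9, -209.0, 223.1]
tcp_rot: [-3.141, 0.005, -1.705]
contact_force: [-0.2, -0.7, 1.1]
grip_width: 0.1
[ 498.85984657 -208.16823064  222.85181471] [-3.14124478  0.00612222 -1.70407014]
```

View pics/w4z.png

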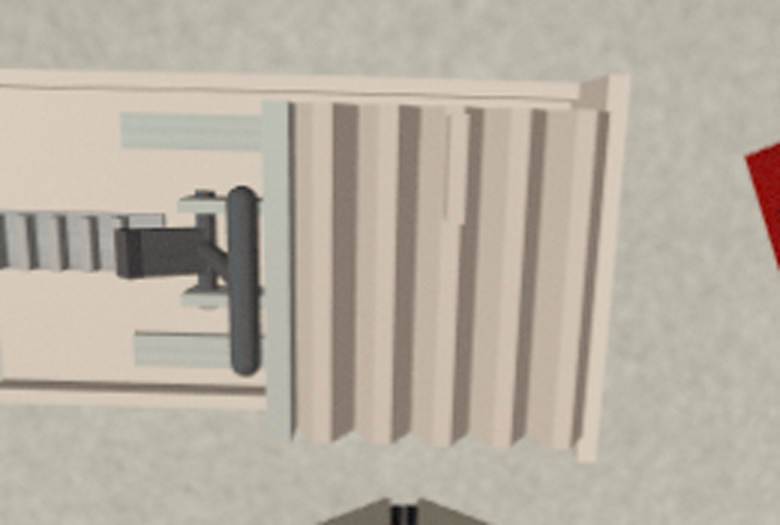

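```bash
python3 - <<'E'
from h import *
import json
p=json.load(open('w4.json'))
c=lambda x,y:(x/3+120,y/3+60)
def show(n,a,z):
    P=onz(p,[c(*q) for q in a],z);d=P[0]-P[-1];print(n,P[:,:2].round(1).tolist(),'mid',P[:,:2].mean(0).round(1),'yaw',round(np.arctan2(d[1],d[0]),3),round(np.hypot(*d[:2]),1));return P
show('groove1',[(357,105),(355,430)],82)
show('groove2',[(418,107),(411,432)],82)
show('groove3',[(482,108),(466,435)],82)
show('groove4',[(546,109),(521,437)],82)
show('bookface',[(289,102),(292,440)],98)
show('bookback',[(263,100),(267,438)],98)
show('endwall out',[(630,75),(595,460)],75)
show('rim outer +x',[(580,83),(0,68)],22)
show('handle',[(242,188),(245,375)],105)
E
```

```text
groove1 [[587.5, -205.5], [478.9, -188.6]] mid [ 533.2 -197. ] yaw -0.154 109.9
groove2 [[584.3, -224.8], [475.6, -208.2]] mid [ 529.9 -216.5] yaw -0.151 110.0
groove3 [[581.3, -245.1], [471.9, -227.5]] mid [ 526.6 -236.3] yaw -0.16 110.8
groove4 [[578.3, -265.4], [468.6, -246.8]] mid [ 523.5 -256.1] yaw -0.168 111.3
bookface [[590.6, -185.9], [483.4, -168.7]] mid [ 537.  -177.3] yaw -0.159 108.6
bookback [[592.2, -178.2], [485.2, -160.5]] mid [ 538.7 -169.3] yaw -0.164 108.5
endwall out [[585.4, -294.5], [453.6, -273.5]] mid [ 519.5 -284. ] yaw -0.159 133.4
rim outer +x [[586.5, -288.1], [622.2, -68.3]] mid [ 604.3 -178.2] yaw -1.732 222.7
handle [[567.6, -168.5], [509.5, -158.7]] mid [ 538.5 -163.6] yaw -0.167 58.9
```

```bash
python3 -m jog '{"xyz":[[0,1,0.1],[0,1,0],[0,1,0],[0,1,0],[0,1,0],[0,1,0],[0,1,0],[0,1,0],[0,1,0],[-0.1,1,0]],"angular":[[0.2,0,-0.03],[0.35,-0.07,-0.03],[0.35,-0.07,-0.03],[0.35,-0.07,-0.03],[0.35,-0.07,-0.03],[0.35,-0.07,-0.03],[0.35,-0.07,-0.03],[0.35,-0.07,-0.03],[0.35,-0.07,-0.03],[0.35,-0.07,-0.03]]}' 0
python3 -m jog '{"xyz":[[-0.2,1,-0.1],[-0.2,1,-0.2],[-0.2,1,-0.2],[-0.2,1,-0.2],[-0.1,1,-0.1],[-0.1,0.8,-0.1],[0,0,0]],"angular":[[0.35,-0.07,-0.03],[0.35,-0.07,-0.03],[0.35,-0.07,-0.03],[0.35,-0.07,-0.03],[0.35,-0.07,-0.03],[0.35,-0.07,-0.03],[0,0,0]]}' 0
python3 - <<'E'
from h import *
import json
im=capture('wrist');o=bot.get_obs();p=camera_params('wrist');save(im,'w5');print(o['tool_pos'],o['tcp_rot'],o['joint_positions'].round(2))
print(Rn.from_euler('xyz',o['tcp_rot']).as_matrix().round(3))
json.dump({k:(v.tolist() if hasattr(v,'tolist') else v) for k,v in p.items()},open('w5.json','w'))
E
```

```text
time: 5.65
tool_pos: [495.0, 20.8, 222.9]
tcp_rot: [-3.141, 0.393, -1.725]
contact_force: [0.4, 0.6, -0.1]
grip_width: 46.0
time: 6.35
tool_pos: [466.9, 158.1, 204.3]
tcp_rot: [3.134, 0.637, -1.736]
contact_force: [0.5, 0.5, 0.5]
grip_width: 46.2
[467.55736698 157.27632425 204.60713787] [ 3.13595548  0.63528481 -1.7350645 ] [-0.24  0.28  1.87  0.7   1.16  1.14]
[[-0.132 -0.987  0.091]
 [-0.794  0.16   0.586]
 [-0.593  0.005 -0.805]]
```

View pics/w5.png

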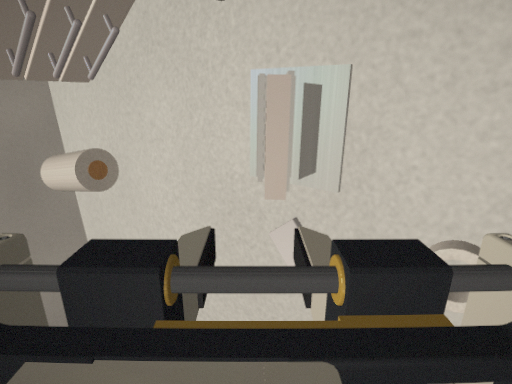

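```bash
python3 - <<'E'
import cv2
t=cv2.imread('pics/w5.png');b=(235,55,365,210)
cv2.imwrite('pics/w5z.png',cv2.resize(t[b[1]:b[3],b[0]:b[2]],None,fx=3.8,fy=3.8,interpolation=cv2.INTER_CUBIC))
E
```

```text
(no output)
```

View pics/w5z.png

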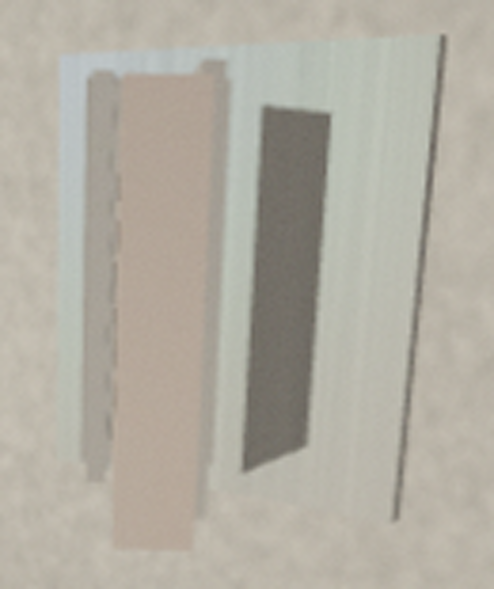

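```bash
python3 - <<'E'
from h import *
import json
p=json.load(open('w5.json'))
c=lambda x,y:(x/3.8+235,y/3.8+55)
a=onz(p,[c(120,75),c(113,550)],112.1);b=onz(p,[c(214,78),c(192,550)],100.9)
print(a.round(1),b.round(1),np.linalg.norm(a-b,axis=1), np.linalg.norm(a[0]-a[1]))
for q in(a,b):
    d=q[0]-q[1];print('yaw',np.arctan2(d[1],d[0]))
top=(a+b).mean(0)/2 if 0 else np.vstack([a,b]).mean(0);print('top centre',top)
t=np.array(json.load(open('w5.json'))['tvec'])
P=onz(p,[c(60,55),c(445,35),c(395,522)],2);print('base',P.round(1))
# cross-check: top camera projection of top corners
print(proj('top',np.vstack([a,b])).round(1), proj('scene',np.vstack([a,b])).round(1))
E
```

```text
[[577.3 194.7 112.1]
 [468.4 213.2 112.1]] [[573.8 177.7 100.9]
 [466.  197.4 100.9]] [20.67396508 19.58124412] 110.42307088150163
yaw -0.16886264225177636
yaw -0.1807898987790392
top centre [521.34908176 195.7329701  106.5       ]
base [[612.2 289.9   2. ]
 [588.2 158.9   2. ]
 [449.6 184.6   2. ]]
[[195.  178.8]
 [189.2 215.2]
 [201.2 180.2]
 [195.2 215.9]] [[351.  176.2]
 [336.6 149.1]
 [343.5 180.5]
 [330.3 153.4]]
```

```bash
python3 -m jog '{"xyz":[[0.62,0.2,-0.81],[0.62,0.2,-0.81],[0.62,0.2,-0.81],[0.62,0.2,-0.81],[0,0,0]],"angular":[[-0.1,0.02,-0.05],[-0.1,0.02,-0.05],[-0.1,0.02,-0.05],[0,0,0],[0,0,0]]}' 0
python3 - <<'E'
from h import *
o=bot.get_obs();R=Rn.from_euler('xyz',o['tcp_rot']).as_matrix()
print(o['tool_pos'],R.round(3))
y=-0.178;xc=np.array([np.cos(y),np.sin(y),0]);yc=np.array([-np.sin(y),np.cos(y),0]);u=-np.sin(.6)*yc+np.cos(.6)*np.array([0,0,1])
Rd=np.stack([-np.cross(u,xc),-xc,-u],1)
print('rot units',(Rn.from_matrix(Rd@R.T).as_rotvec()/np.deg2rad(6)).round(2))
T=np.array([521.3,195.7,106.5])
for h in(25,-18):print(h,((T+h*u-o['tool_pos'])/20).round(2))
e=o['tool_pos']-T;print('in case frame x,n,u',e@xc,e@np.cross(u,xc),e@u)
E
```

```text
time: 6.9
tool_pos: [519.9, 175.0, 139.9]
tcp_rot: [3.139, 0.599, -1.747]
contact_force: [-0.1, 0.5, -0.1]
grip_width: 46.0
[519.91265013 175.02902728 139.89211576] [[-0.145 -0.985  0.096]
 [-0.813  0.174  0.555]
 [-0.564  0.002 -0.826]]
rot units [ 0.01 -0.02 -0.03]
25 [-0.06  0.34 -0.64]
-18 [ 0.16  1.53 -2.41]
in case frame x,n,u 2.294604598851513 1.8609356433017403 39.185698359055245
```

Aligned. Advance onto the case and grip.

```bash
python3 -m jog '{"xyz":[[0.04,0.38,-0.6],[0.04,0.38,-0.6],[0.04,0.38,-0.6],[0.04,0.38,-0.6],[0,0,0]],"angular":[[0,0,0],[0,0,0],[0,0,0],[0,0,0],[0,0,0]]}' 0
python3 - <<'E'
from h import *
im=capture('wrist');o=bot.get_obs();print(o['tool_pos']);save(im,'w6')
E
```

```text
time: 7.4
tool_pos: [522.3, 208.1, 89.8]
tcp_rot: [3.14, 0.598, -1.746]
contact_force: [-0.1, -0.8, -0.2]
grip_width: 46.1
[522.68059905 207.7508486   90.43264125]
```

View pics/w6.png

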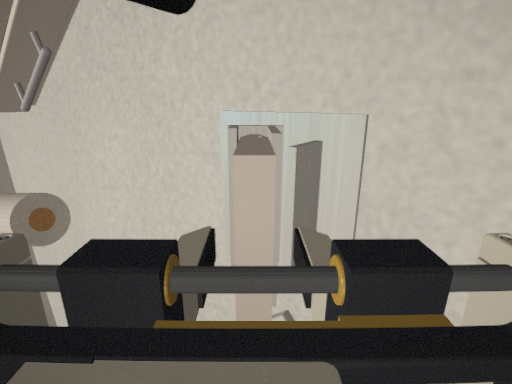

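```bash
python3 -m jog '{"xyz":[[0,0,0],[0,0,0],[0,0,0],[0,0,0],[0,0,0],[0,0,0]],"angular":[[0,0,0],[0,0,0],[0,0,0],[0,0,0],[0,0,0],[0,0,0]]}' 1
python3 - <<'E'
from h import *
o=bot.get_obs();R=Rn.from_euler('xyz',o['tcp_rot']).as_matrix()
y=-0.178;xc=np.array([np.cos(y),np.sin(y),0]);yc=np.array([-np.sin(y),np.cos(y),0]);u=-np.sin(.6)*yc+np.cos(.6)*np.array([0,0,1])
T=np.array([521.3,195.7,106.5]);e=o['tool_pos']-T;print('in case frame x,n,u',e@xc,e@np.cross(u,xc),e@u)
E
```

```text
time: 8.05
tool_pos: [523.6, 207.1, 91.9]
tcp_rot: [-3.139, 0.599, -1.745]
contact_force: [0.0, 1.3, -0.7]
grip_width: 20.0
in case frame x,n,u 0.2078674810112899 1.3066380196289924 -18.614953726361087
```

```bash
cat > go.py <<'E'
from h import *
import sys
Y=-0.158;G=np.array([529.9,-216.5,0])
X=np.array([np.cos(Y),np.sin(Y),0]);YR=np.array([-np.sin(Y),np.cos(Y),0]);Z=np.array([0,0,1.])
H=18.6
def rep(off=None,zf=None,lean=0.05,h=H):
    o=bot.get_obs();R=Rn.from_euler('xyz',o['tcp_rot']).as_matrix();u=-R[:,2]
    foot=o['tool_pos']-(100-h)*u;e=foot-G
    print('t',o['time'],'foot rack x %.1f yoff %.1f z %.1f'%(e@X,e@YR,foot[2]),'lean(+y) %.3f leanx %.3f'%(u@YR,u@X),'F',o['contact_force'].round(1),'w',round(o['grip_width'],1))
    if off is not None:
        ud=np.sin(lean)*YR+np.cos(lean)*Z
        Rd=np.stack([-np.cross(ud,X),-X,-ud],1)
        T=G+off*YR+zf*Z+(100-h)*ud
        print('d',((T-o['tool_pos'])/20).round(2),'rot',(Rn.from_matrix(Rd@R.T).as_rotvec()/np.deg2rad(6)).round(2))
E
python3 -m jog '{"xyz":[[-0.08,-0.42,0.62],[-0.08,-0.42,0.62],[-0.08,-0.42,0.62],[-0.08,-0.42,0.62],[0,-0.6,0.8],[0,-0.8,0.8],[0,-0.9,0.7],[0,-1,0.4],[0,-1,0],[0,-1,0]],"angular":[[0,0,0],[0,0,0],[0,0,0],[0,0,0],[-0.2,0.03,0],[-0.4,0.07,0],[-0.4,0.07,0],[-0.4,0.07,0],[-0.4,0.07,0],[-0.4,0.07,0]]}' 1
python3 - <<'E'
from go import *
rep(1.5,125)
E
```

```text
time: 9.05
tool_pos: [513.4, 56.4, 205.6]
tcp_rot: [-3.138, 0.348, -1.748]
contact_force: [-0.4, 1.3, -2.5]
grip_width: 19.9
t 9.05 foot rack x -58.4 yoff 294.6 z 129.0 lean(+y) -0.341 leanx -0.010 F [-0.4  1.3 -2.5] w 19.9
d [  0.87 -13.37   0.04] rot [-3.74  0.67  0.18]
```

```bash
python3 -m jog '{"xyz":[[0.07,-1,0.05],[0.07,-1,0.05],[0.07,-1,0.05],[0.07,-1,0.05],[0.07,-1,0],[0.07,-1,0],[0.07,-1,0],[0.07,-1,0],[0.07,-1,0],[0.07,-1,0]],"angular":[[-0.37,0.07,0.02],[-0.37,0.07,0.02],[-0.37,0.07,0.02],[-0.37,0.07,0.02],[-0.37,0.07,0.02],[-0.37,0.07,0.02],[-0.37,0.07,0.02],[-0.37,0.07,0.02],[-0.37,0.07,0.02],[-0.37,0.07,0.02]]}' 1
python3 - <<'E'
from go import *
rep(1.5,125)
E
```

```text
time: 10.05
tool_pos: [522.0, -161.0, 219.1]
tcp_rot: [3.142, -0.075, -1.74]
contact_force: [-0.2, 0.2, -1.2]
grip_width: 20.0
t 10.05 foot rack x -16.6 yoff 47.5 z 137.9 lean(+y) 0.075 leanx 0.001 F [-0.2  0.2 -1.2] w 20.0
d [ 0.44 -2.5  -0.64] rot [ 0.23 -0.04  0.11]
```

```bash
python3 -m jog '{"xyz":[[0.15,-0.85,-0.1],[0.15,-0.85,-0.1],[0.14,-0.7,-0.2],[0,0,0],[0,0,0]],"angular":[[0.1,-0.02,0.05],[0.1,-0.02,0.05],[0,0,0],[0,0,0],[0,0,0]]}' 1
python3 - <<'E'
from go import *
import json
im=capture('wrist');rep(1.5,110);save(im,'w7');save(im,'w7z',(150,60,400,235),3)
json.dump({k:(v.tolist() if hasattr(v,'tolist') else v) for k,v in camera_params('wrist').items()},open('w7.json','w'))
save(capture('scene'),'s7',(130,130,290,265),4.5)
E
```

```text
time: 10.55
tool_pos: [528.2, -214.9, 213.7]
tcp_rot: [-3.141, -0.058, -1.737]
contact_force: [-0.2, 0.0, -2.3]
grip_width: 19.7
t 10.6 foot rack x -2.0 yoff -3.3 z 132.4 lean(+y) 0.058 leanx 0.000 F [ 0.1 -0.2 -1.3] w 19.9
d [ 0.13  0.19 -1.12] rot [ 0.07 -0.01  0.07]
```

View pics/w7z.png

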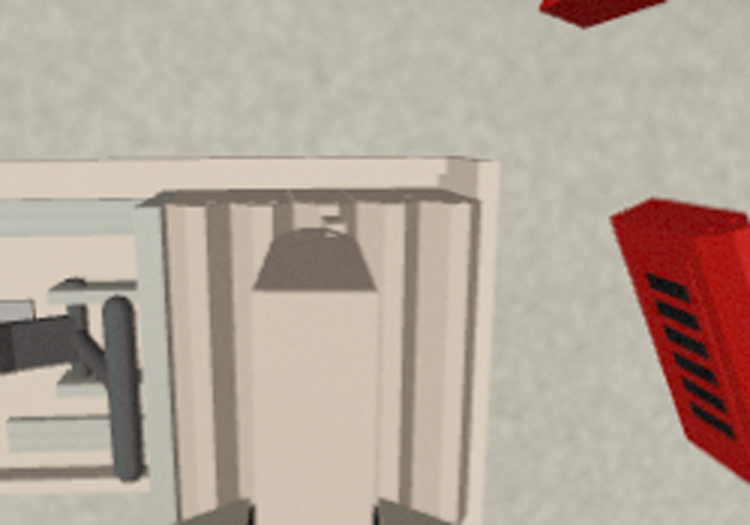

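View pics/s7.png

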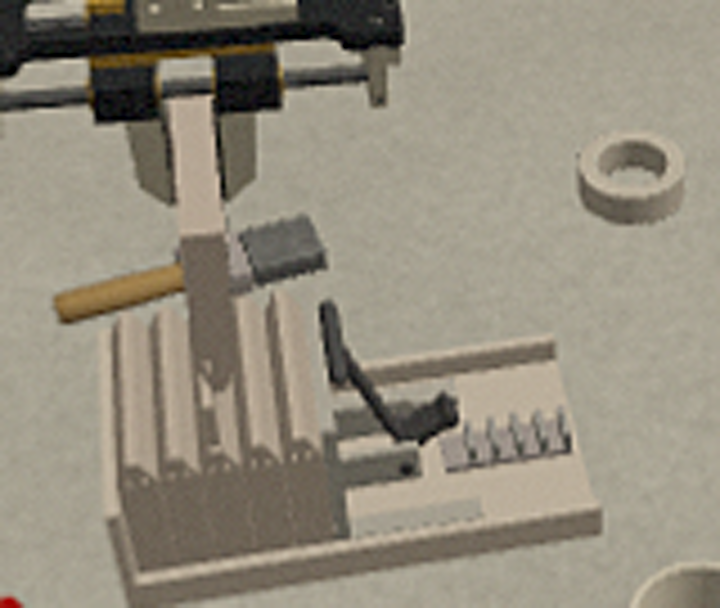

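```bash
python3 - <<'E'
from go import *
import json
p=json.load(open('w7.json'))
o=bot.get_obs();R=Rn.from_euler('xyz',o['tcp_rot']).as_matrix();u=-R[:,2]
foot=o['tool_pos']-(100-H)*u
xc=-R[:,1];yc=-R[:,0]
pts=[foot+55*xc+s*3*yc for s in(-1,1)]+[foot+55*xc+s*10*yc+22*u for s in(-1,1)]+[foot+55*xc+s*10*yc+100*u for s in(-1,1)]
q=proj(p,np.array(pts));print(((q-[150,60])*3).round(0).tolist())
q=proj('scene',np.array(pts));print(((q-[130,130])*4.5).round(0).tolist())
# groove2 line and ridge pts
g=lambda y,z,x=55:G+x*X+y*YR+z*Z
for n,b,k,of in((p,0,3,[150,60]),('scene',0,4.5,[130,130])):
  print(((proj(n,np.array([g(0,82),g(7,96),g(13,96),g(-7,96),g(-7.5,124,52),g(-12.5,124,52)]))-of)*k).round(0).tolist())
E
```

```text
[[318.0, 226.0], [296.0, 226.0], [347.0, 235.0], [265.0, 235.0], [366.0, 289.0], [239.0, 289.0]]
[[214.0, 394.0], [227.0, 393.0], [195.0, 363.0], [238.0, 358.0], [180.0, 237.0], [225.0, 233.0]]
[[289.0, 204.0], [267.0, 208.0], [247.0, 208.0], [313.0, 207.0], [321.0, 226.0], [339.0, 226.0]]
[[241.0, 467.0], [252.0, 445.0], [264.0, 443.0], [223.0, 450.0], [213.0, 406.0], [203.0, 407.0]]
```

```bash
python3 -m jog '{"xyz":[[0.14,0.26,-0.1],[0,0,-0.6],[0,0,-0.5],[0,0,0]],"angular":[[0.04,-0.01,0.07],[0,0,0],[0,0,0],[0,0,0]]}' 1
python3 - <<'E'
from go import *
im=capture('wrist');rep(2.5,101);save(im,'w8z',(150,60,400,235),3)
save(capture('scene'),'s8',(150,170,240,265),7)
E
```

```text
time: 11.05
tool_pos: [531.2, -206.2, 187.8]
tcp_rot: [-3.141, -0.053, -1.725]
contact_force: [1.0, 0.1, -2.6]
grip_width: 19.8
t 11.1 foot rack x 0.0 yoff 5.9 z 107.2 lean(+y) 0.053 leanx -0.001 F [ 0.4  0.2 -2.2] w 19.8
d [-0.02 -0.18 -0.31] rot [ 0.03  0.   -0.03]
```

View pics/w8z.png

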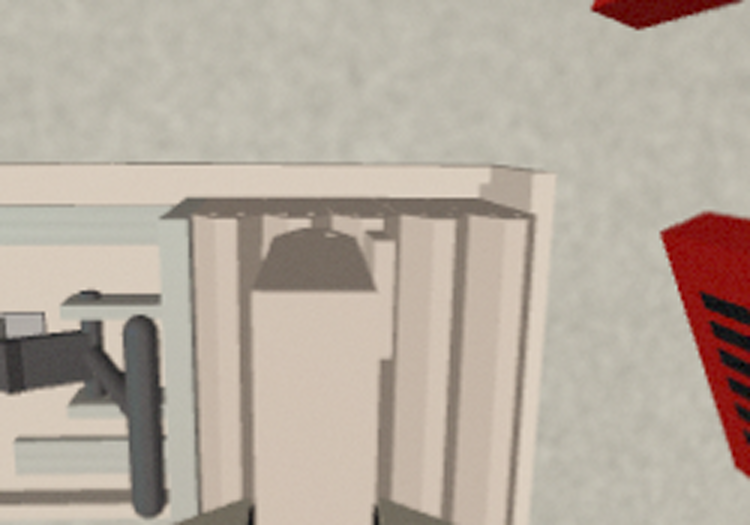

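View pics/s8.png

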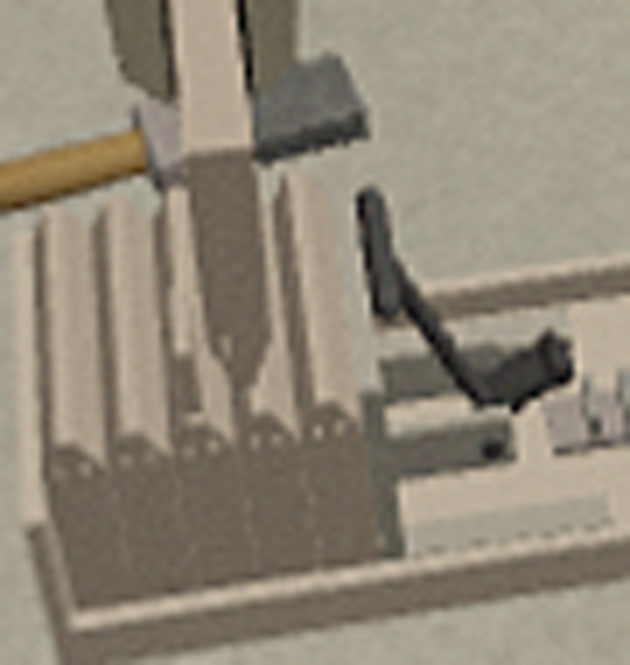

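```bash
python3 -m jog '{"xyz":[[-0.03,-0.18,-0.1],[0,0,-0.25],[0,0,0]],"angular":[[0.02,0,-0.02],[0,0,0],[0,0,0]]}' 1
python3 - <<'E'
from go import *
rep(2.5,98)
save(capture('scene'),'s9',(150,170,240,265),7)
o=bot.get_obs();R=Rn.from_euler('xyz',o['tcp_rot']).as_matrix();u=-R[:,2]
foot=o['tool_pos']-(100-H)*u
xc=-R[:,1];yc=-R[:,0]
pts=[foot+55*xc+s*3*yc for s in(-1,1)]+[foot+55*xc+s*10*yc+22*u for s in(-1,1)]
g=lambda y,z,x=55:G+x*X+y*YR+z*Z
pts+=[g(0,82),g(7,96),g(13,96),g(-7,96),g(-13,96),g(-7.5,124,52)]
print(((proj('scene',np.array(pts))-[150,170])*7).round(0).tolist())
E
```

```text
time: 11.45
tool_pos: [531.5, -211.0, 182.2]
tcp_rot: [-3.139, -0.052, -1.728]
contact_force: [-0.1, -0.4, -2.4]
grip_width: 19.9
t 11.45 foot rack x 1.0 yoff 1.5 z 100.9 lean(+y) 0.052 leanx -0.003 F [-0.1 -0.4 -2.4] w 19.9
d [-0.03  0.05 -0.15] rot [ 0.02  0.03 -0.01]
[[222.0, 407.0], [241.0, 405.0], [193.0, 361.0], [259.0, 353.0], [235.0, 446.0], [251.0, 412.0], [270.0, 409.0], [207.0, 419.0], [187.0, 422.0], [192.0, 351.0]]
```

View pics/s9.png

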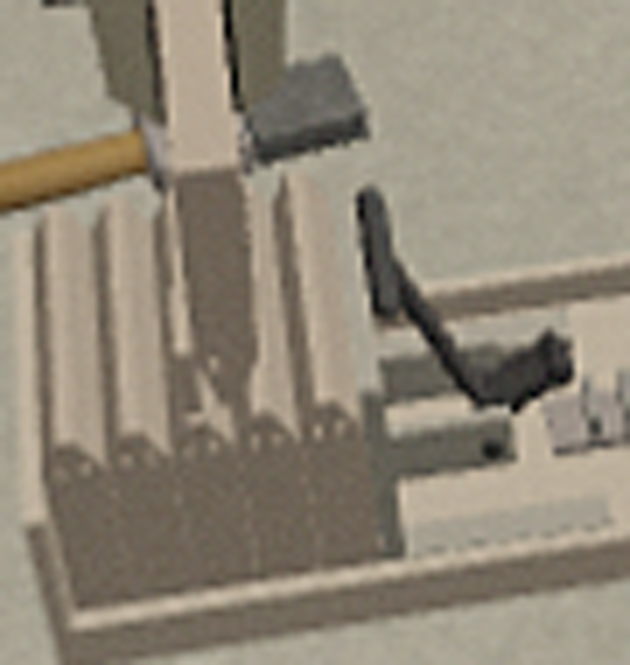

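```bash
python3 - <<'E'
from go import *
save(capture('scene'),'s10',(165,205,215,245),16)
g=lambda y,z,x=55:G+x*X+y*YR+z*Z
pts=[g(0,82),g(7,96),g(13,96),g(-7,96),g(-13,96),g(20,82),g(40,82),g(-20,82),g(-40,82)]
print(((proj('scene',np.array(pts))-[165,205])*16).round(0).tolist())
E
```

```text
[[296.0, 459.0], [334.0, 382.0], [378.0, 375.0], [232.0, 398.0], [188.0, 405.0], [441.0, 436.0], [584.0, 413.0], [151.0, 482.0], [5.0, 506.0]]
```

View pics/s10.png

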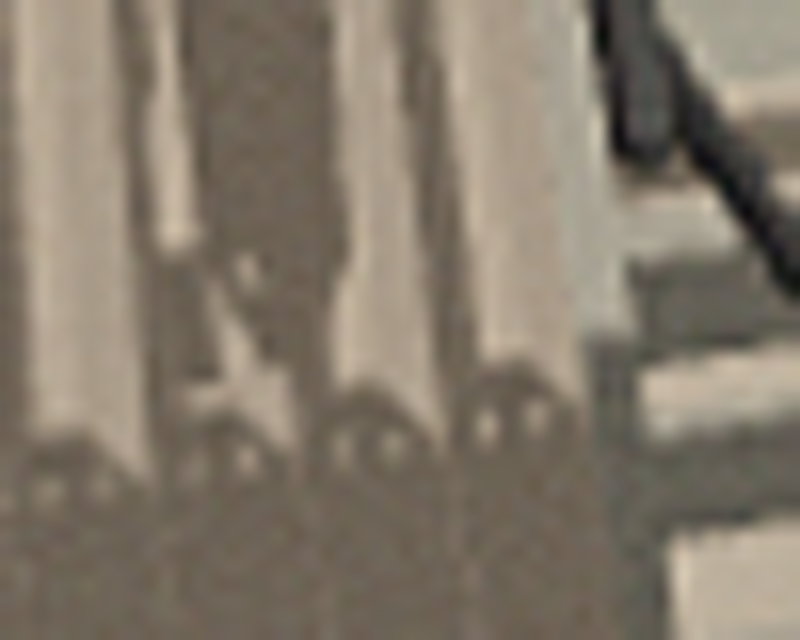

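```bash
python3 -m jog '{"xyz":[[-0.02,0.06,-0.15],[0,0.02,-0.2],[0,0,-0.15],[0,0,0]],"angular":[[0.02,0.02,-0.01],[0,0,0],[0,0,0],[0,0,0]]}' 1
python3 - <<'E'
from go import *
rep(3.2,86,.05)
save(capture('scene'),'s11',(150,170,240,265),7)
E
```

```text
time: 11.95
tool_pos: [531.6, -210.1, 172.7]
tcp_rot: [-3.139, -0.052, -1.729]
contact_force: [-0.4, -0.9, -1.3]
grip_width: 20.0
t 11.95 foot rack x 0.9 yoff 2.4 z 91.4 lean(+y) 0.052 leanx -0.003 F [-0.4 -0.9 -1.3] w 20.0
d [-0.03  0.04 -0.27] rot [0.02 0.02 0.  ]
```

View pics/s11.png

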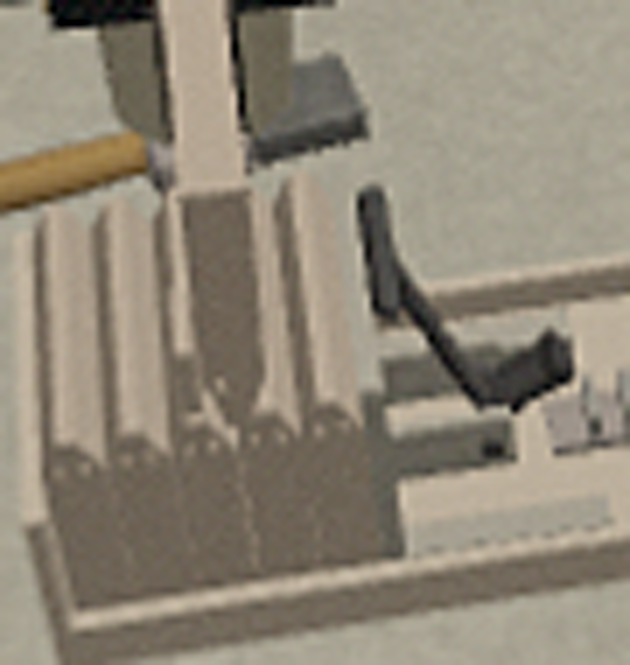

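```bash
python3 -m jog '{"xyz":[[-0.01,0.04,-0.2],[-0.01,0.04,-0.2],[0,0.04,-0.2],[0,0.04,-0.2],[0,0,0]],"angular":[[0.02,0,0],[0.02,0,0],[0.02,0,0],[0.02,0,0],[0,0,0]]}' 1
python3 - <<'E'
from go import *
rep(5.5,76,.04)
save(capture('scene'),'s12',(150,170,240,265),7)
E
```

```text
time: 12.5
tool_pos: [531.6, -207.8, 156.2]
tcp_rot: [-3.138, -0.045, -1.729]
contact_force: [-0.3, -1.8, -1.2]
grip_width: 19.6
t 12.5 foot rack x 0.6 yoff 5.2 z 74.9 lean(+y) 0.045 leanx -0.003 F [-0.3 -1.8 -1.2] w 19.6
d [-0.02 -0.    0.06] rot [0.05 0.03 0.  ]
```

View pics/s12.png

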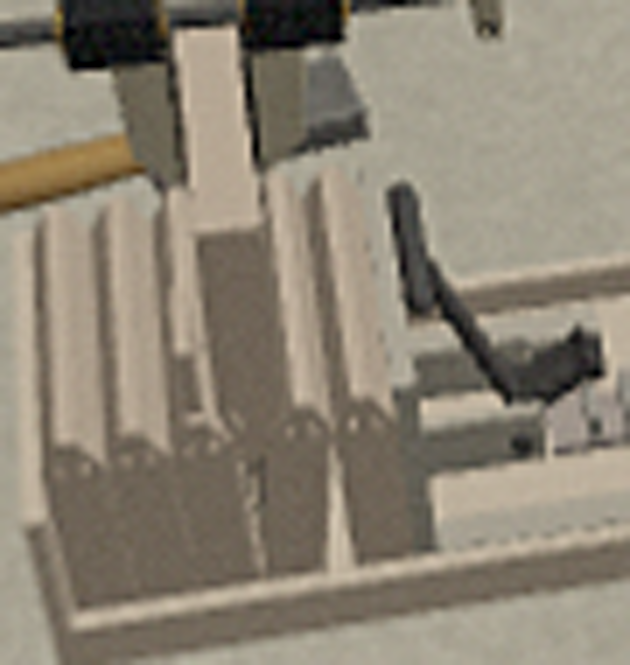

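```bash
python3 -m jog '{"xyz":[[0.01,0.07,-0.2],[0.01,0.07,-0.2],[0.01,0.07,-0.2],[0,0.05,-0.2],[0,0,0]],"angular":[[0.1,-0.01,0],[0.1,-0.01,0],[0.1,-0.01,0],[0.1,-0.01,0],[0,0,0]]}' 1
python3 - <<'E'
from go import *
rep(11,45,0)
save(capture('scene'),'s13',(150,170,240,265),7)
E
```

```text
time: 13.05
tool_pos: [532.5, -202.2, 139.1]
tcp_rot: [-3.14, 0.001, -1.729]
contact_force: [0.3, -0.9, -1.9]
grip_width: 19.5
t 13.05 foot rack x 0.4 yoff 14.6 z 57.7 lean(+y) -0.001 leanx -0.001 F [ 0.3 -0.9 -1.9] w 19.5
d [-0.04 -0.17 -0.63] rot [-0.01  0.01  0.  ]
```

View pics/s13.png

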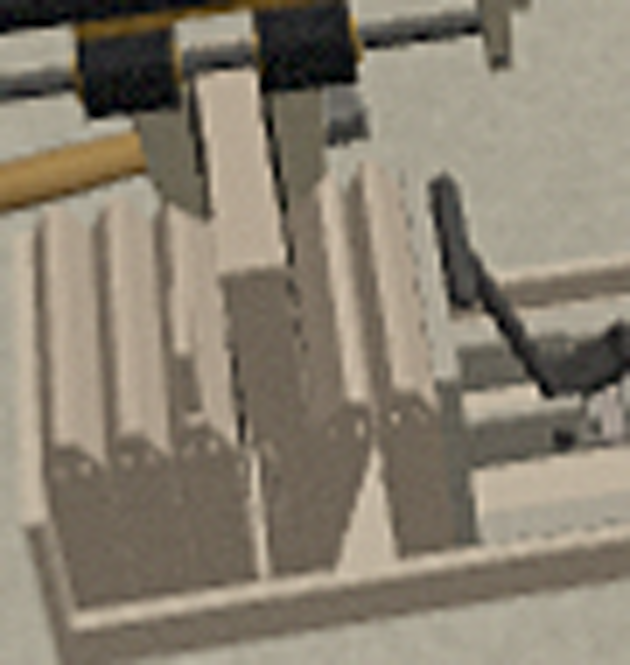

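```bash
python3 -m jog '{"xyz":[[-0.02,-0.08,-0.1],[-0.02,-0.08,-0.2],[0,0,-0.2],[0,0,-0.2],[0,0,0]],"angular":[[0,0,0],[0,0,0],[0,0,0],[0,0,0],[0,0,0]]}' 1
python3 - <<'E'
from go import *
rep(11,35,0)
save(capture('scene'),'s14',(150,170,240,265),7)
E
```

```text
time: 13.6
tool_pos: [531.6, -205.3, 124.0]
tcp_rot: [-3.14, 0.001, -1.729]
contact_force: [-0.9, -0.8, -2.0]
grip_width: 19.8
t 13.6 foot rack x 0.0 yoff 11.4 z 42.6 lean(+y) -0.001 leanx -0.001 F [-0.9 -0.8 -2. ] w 19.8
d [ 0.   -0.02 -0.38] rot [-0.01  0.01  0.  ]
```

View pics/s14.png

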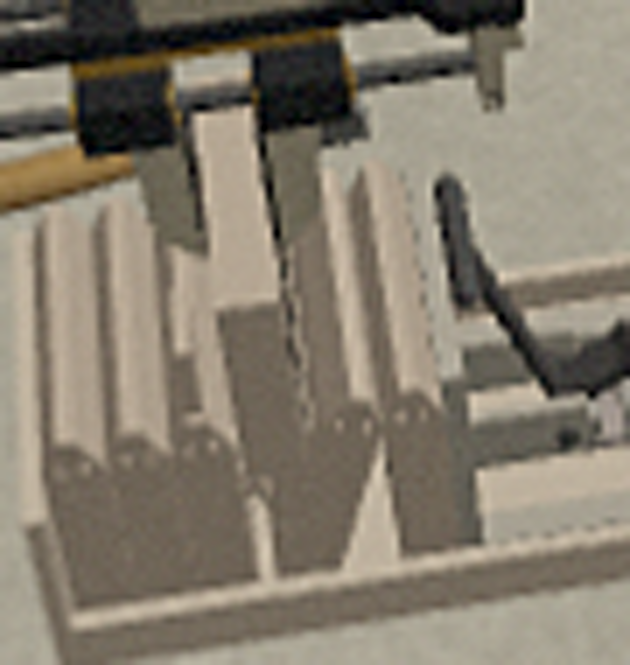

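```bash
python3 -m jog '{"xyz":[[0,-0.02,-0.2],[0,-0.01,-0.2],[0,0,-0.2],[0,0,-0.2],[0,0,0]],"angular":[[0,0,0],[0,0,0],[0,0,0],[0,0,0],[0,0,0]]}' 1
python3 - <<'E'
from go import *
rep(11,20,0)
save(capture('scene'),'s15',(150,170,240,265),7)
E
```

```text
time: 14.15
tool_pos: [531.7, -205.6, 106.8]
tcp_rot: [-3.14, 0.002, -1.729]
contact_force: [-0.2, -0.2, -2.3]
grip_width: 19.8
t 14.15 foot rack x 0.2 yoff 11.2 z 25.4 lean(+y) -0.002 leanx -0.001 F [-0.2 -0.2 -2.3] w 19.8
d [-0.   -0.   -0.27] rot [-0.01  0.02  0.  ]
```

View pics/s15.png

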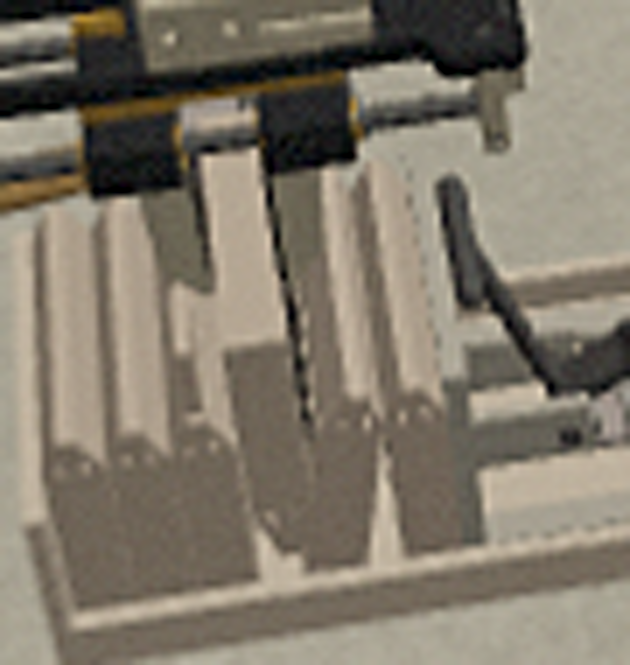

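```bash
python3 -m jog '{"xyz":[[0,0,-0.17],[0,0,-0.15],[0,0,0]],"angular":[[0,0,0],[0,0,0],[0,0,0]]}' 1
python3 - <<'E'
from go import *
rep(11,17,0)
save(capture('scene'),'s16',(150,170,240,265),7)
E
```

```text
time: 14.5
tool_pos: [531.9, -205.2, 100.1]
tcp_rot: [-3.14, 0.002, -1.729]
contact_force: [0.8, -0.5, -1.7]
grip_width: 20.0
t 14.5 foot rack x 0.3 yoff 11.6 z 18.7 lean(+y) -0.002 leanx -0.002 F [ 0.8 -0.5 -1.7] w 20.0
d [-0.01 -0.02 -0.09] rot [-0.02  0.02  0.  ]
```

View pics/s16.png

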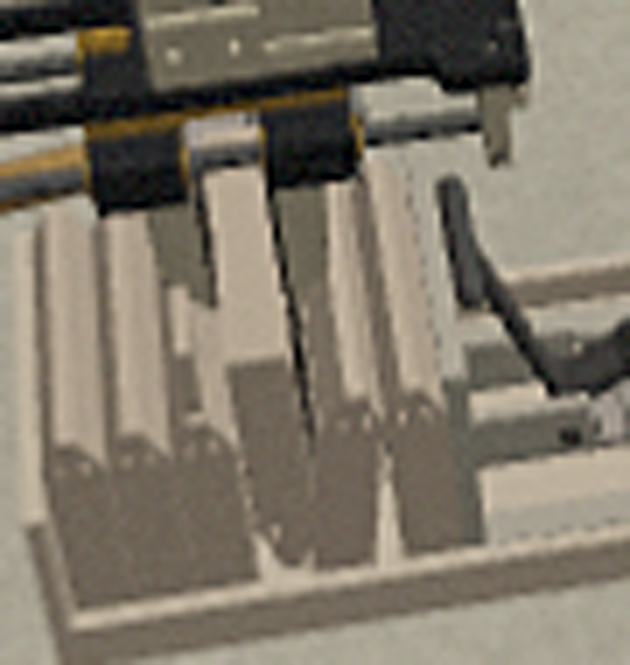

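```bash
python3 -m jog '{"xyz":[[0,0,0],[0,0,0],[0,0,0],[0,0,0]],"angular":[[0,0,0],[0,0,0],[0,0,0],[0,0,0]]}' 0.43
python3 - <<'E'
from go import *
rep()
save(capture('scene'),'s17',(150,170,240,265),7)
save(capture('wrist'),'w17')
E
```

```text
time: 14.95
tool_pos: [532.7, -205.4, 101.4]
tcp_rot: [-3.138, 0.002, -1.729]
contact_force: [-0.4, -0.1, -0.4]
grip_width: 26.4
t 14.95 foot rack x 1.3 yoff 11.5 z 20.0 lean(+y) -0.002 leanx -0.004 F [-0.4 -0.1 -0.4] w 26.4
```

View pics/s17.png

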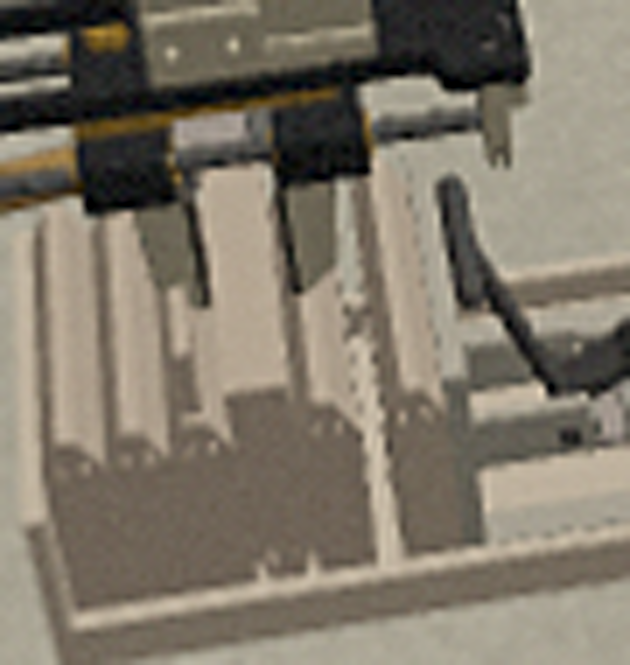

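View pics/w17.png

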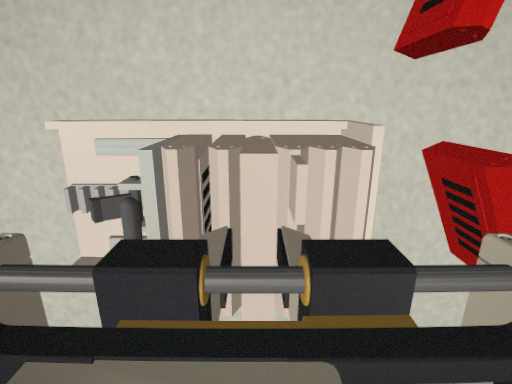

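```bash
python3 -m jog '{"xyz":[[0,0,0.3],[0,0,0.6],[0,0,0.8],[0,0,0.5],[0,0,0]],"angular":[[0,0,0],[0,0,0],[0,0,0],[0,0,0],[0,0,0]]}' 0.43
python3 -m jog '{"xyz":[[0,0,0],[0,0,0],[0,0,0],[0,0,0]],"angular":[[0,0,0],[0,0,0],[0,0,0],[0,0,0]]}' 1
python3 -m jog '{"xyz":[[0,0,-0.5],[0,0,-0.4],[0,0,-0.3],[0,0,0]],"angular":[[0,0,0],[0,0,0],[0,0,0],[0,0,0]]}' 1
```

```text
time: 15.55
tool_pos: [532.9, -205.5, 149.7]
tcp_rot: [-3.136, 0.001, -1.729]
contact_force: [0.3, 0.1, -0.8]
grip_width: 26.1
time: 15.95
tool_pos: [532.3, -205.2, 148.9]
tcp_rot: [-3.138, 0.002, -1.729]
contact_force: [0.1, -0.2, -0.9]
grip_width: 1.2
time: 16.35
tool_pos: [531.5, -204.8, 121.2]
tcp_rot: [-3.141, 0.003, -1.729]
contact_force: [-0.1, -0.8, 0.3]
grip_width: 0.3
```

```bash
python3 -m jog '{"xyz":[[0,0,-0.25],[0,0,-0.2],[0,0,-0.1],[0,0,0]],"angular":[[0,0,0],[0,0,0],[0,0,0],[0,0,0]]}' 1
python3 -m jog '{"xyz":[[0,0,-0.1],[0,0,-0.1],[0,0,-0.1]],"angular":[[0,0,0],[0,0,0],[0,0,0]]}' 1
```

```text
time: 16.75
tool_pos: [531.5, -204.8, 108.9]
tcp_rot: [-3.141, 0.003, -1.729]
contact_force: [-0.1, 0.6, -0.1]
grip_width: 0.4
time: 17.05
tool_pos: [533.1, -205.6, 106.2]
tcp_rot: [-3.136, 0.001, -1.729]
contact_force: [-3.0, 1.9, 17.2]
grip_width: 0.4
```

```bash
python3 -m jog '{"xyz":[[0,0,0.3],[0,0,0.7],[0,0,1],[-0.2,0,1],[-0.4,0,1],[-0.5,0,1],[-0.5,0,0.8],[0,0,0],[0,0,0]],"angular":[[0,0,0],[0,0,0],[0,0,0],[0,0,0],[0,0,0],[0,0,0],[0,0,0],[0,0,0],[0,0,0]]}' 1
python3 - <<'E'
from go import *
im=capture('wrist');rep();save(im,'w18z',(120,60,380,235),3)
import json
json.dump({k:(v.tolist() if hasattr(v,'tolist') else v) for k,v in camera_params('wrist').items()},open('w18.json','w'))
save(capture('scene'),'s18',(145,170,245,265),7)
save(capture('top'),'t18')
E
```

```text
time: 17.95
tool_pos: [500.3, -205.5, 228.1]
tcp_rot: [-3.133, -0.0, -1.729]
contact_force: [-0.4, -0.6, -1.2]
grip_width: 0.6
t 18.0 foot rack x -30.1 yoff 6.1 z 146.7 lean(+y) 0.000 leanx -0.009 F [0.  0.2 0.5] w 0.3
```

View pics/w18z.png

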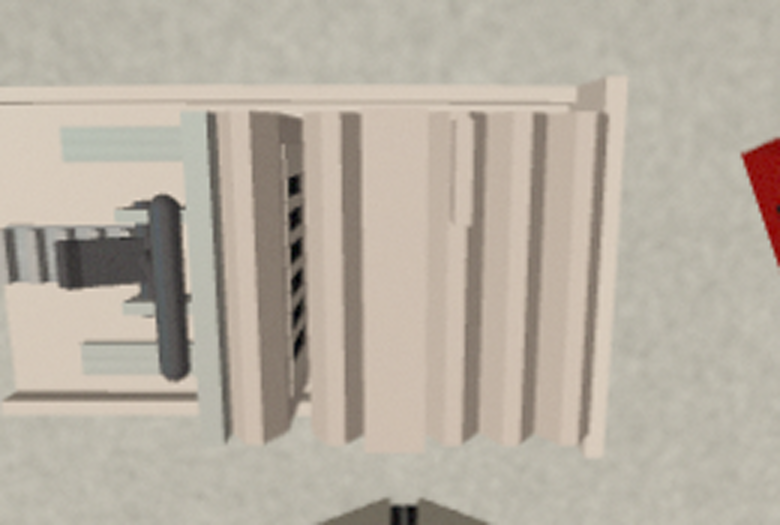

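View pics/s18.png

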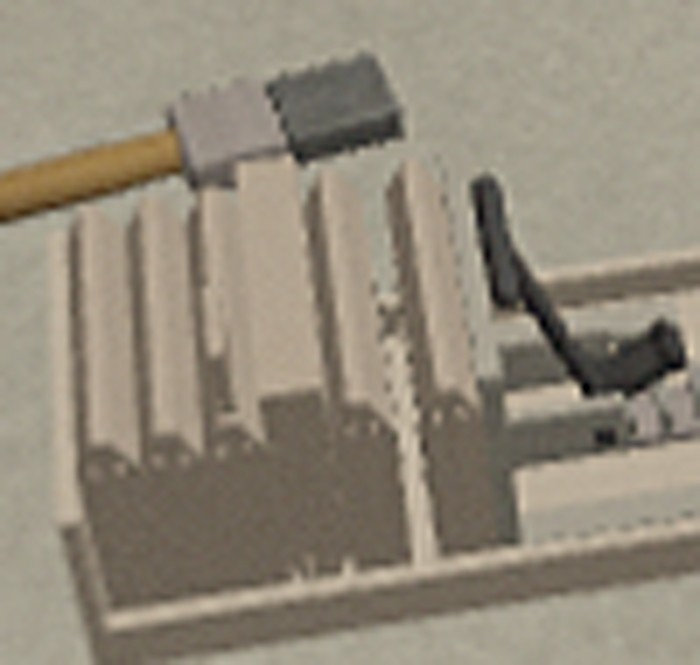

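```bash
python3 - <<'E'
from go import *
import json,cv2
p=json.load(open('w18.json'))
c=lambda x,y:(x/3+120,y/3+60)
def f(n,a,z):
    q=onz(p,[c(*k) for k in a],z)-G;print(n,(q@YR).round(1),(q@X).round(1))
f('new L',[(365,108),(366,450)],106);f('new R',[(428,108),(424,450)],106)
f('bookface',[(209,112),(227,440)],98)
f('case1 ridge',[(232,112),(247,442)],96);f('case1 ridgeR',[(250,112),(264,442)],96)
f('case2 ridge',[(305,112),(316,442)],96);f('case2 ridgeR',[(342,112),(345,442)],96)
f('mark ridgeR',[(470,112),(461,442)],96)
f('c ridgeR',[(534,112),(519,442)],96)
t=cv2.imread('pics/t18.png')
cv2.imwrite('pics/t18z.png',cv2.resize(t[100:270,150:400],None,fx=3.2,fy=3.2))
E
```

```text
new L [16.4 17.3] [ 56.3 -52.8]
new R [-2.5 -2.1] [ 56.3 -52.8]
bookface [65.3 65.4] [ 55.5 -52. ]
case1 ridge [58.5 58.9] [ 55.6 -53.4]
case1 ridgeR [52.9 53. ] [ 55.6 -53.4]
case2 ridge [35.6 35. ] [ 55.5 -53.4]
case2 ridgeR [24.1 25. ] [ 55.5 -53.4]
mark ridgeR [-16.  -15.1] [ 55.5 -53.4]
c ridgeR [-36.  -35.2] [ 55.6 -53.4]
```

View pics/t18z.png

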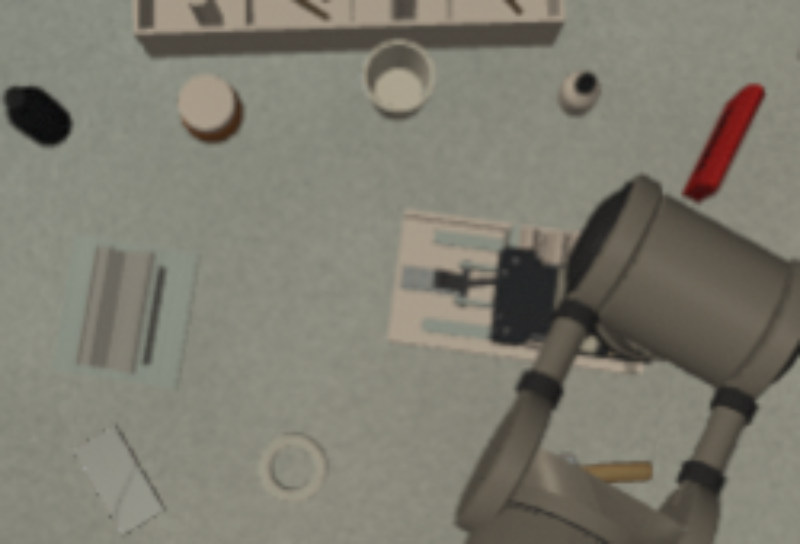

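```bash
python3 - <<'E'
from plant import bot
print(bot.close_job(), bot.get_obs()['time'])
E
```

```text
the job is handed in; nothing more can be done
the job is handed in; nothing more can be done
```

The lash case is filed in the rack, on the bookend side of the tabbed case, which was third from the end wall. I handed the job in at about 18 s; the hand-in gives no verdict, so the results below are my own measurements.

**How it went:** I flipped the pawl to about its stop while the case was still in its stand. I then gripped the case along its lean, stood it upright and wedged its foot into the groove, sliding the bookend back. The case dropped to the floor when I let go, and I pressed down on its top to make sure it was seated.

**Last checks:**
- **Seating:** pressing on the top met 17 N at a height of 106 mm, which is the full-depth height.
- **Position:** the case's middle is about 19.6 mm from the tabbed case's and within about 2 mm of centred. Its top edges lie within about 0.01 rad of square to the rack.
- **Other cases:** all five look upright and on the floor in the pictures. The gripper was clear of everything, and the pictures showed no bystander moved.

**What was off:**
- **Neighbour's lean:** during insertion the neighbour on the bookend side leaned about 0.25 rad, because I moved about 4 mm too far that way. It straightened as the case went down.
- **Gap in the row:** a gap of about 6 to 8 mm is left between the last two cases before the bookend; both stand straight.
- **Camera disagreement:** the wrist camera placed the row about 2 mm off my earlier measurement. That is within its calibration, and the spacings between cases agreed.

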